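# Mount the smallest globe and set it in its dispatch tray

## Robot

A 6-joint arm with a two-finger parallel gripper is mounted at the origin on the work surface. World frame = base frame: x ahead of the robot, y to its left, z up, the work surface at z = 0. Lengths are in m, angles in rad, forces in N, time in s.
With the tool pointing down it reaches from about 0.4 to 0.825 m from the base axis. Payload 7 kg.
Tool frame: the origin (TCP) lies between the finger pads; the fingertips stand 11 mm ahead of it and the grasp point (between the pads) lies 8 mm behind it; x points along the fingers, z is the direction in which the jaws open and shut, and the axes are right-handed (so a half turn about x gives the same grasp; the last joint's range is limited). The gripper opens to 88 mm and grips with 3 to 60 N. Pads are 19 mm wide; open, the fingers measure 130 mm over their backs; the gripper's body (78 mm by 193 mm) begins 47 mm behind the grasp point.
Start: joints at [-1.006, 0.359, 0.012, 0, -1.224, -0.288], TCP at [0.184, -0.649, 0.238] pointing down, gripper open.
Joint ranges: [-3.07, 3.07], [-1.43, 2.12], [-1.02, 1.25], [-3.03, 1.67], [-3.05, -0], [-3.03, 3.03]. Speed limits (rad/s): [2.39, 2.39, 3.01, 3.14, 3.14, 3.14].

## Interface

Orientations are given as [roll, pitch, yaw] about the fixed x, y, z axes, in that order (R = Rz(yaw) Ry(pitch) Rx(roll)).
In Python, from station import arm gives the robot as it stands.
- The arm moves only by the tool jog_arm, never from a script. Its argument "motion" is a list of rows, each an object of numbers: "dx", "dy", "dz": the shift along the tool's x, y, z in m; "twist": the turn about the tool's x in degrees. In form: [{"dx": .., "dy": .., "dz": .., "twist": ..}, ...]. A call has 1 to 20 rows; each row is the pose to reach, as a shift and turn from the pose commanded when the call began, along the tool's axes at that moment; what a row does not reach only later rows make up. A row lasts 1/12 s, in which the tool goes at most 41.7 mm and 7.16 degrees, less where a joint would pass 70% of its speed; a pose out of reach is approached as far as the arm can. A call with a gripper value outside its range is refused whole. "gripper" is the finger opening in m, from 0 to 0.0876, set as the call begins (left out, the last holds). The fingers move at their own pace and stop on an object; "newtons" is the grip in N (left out, the last holds). Time passes only in rows, so rows that repeat a pose let the fingers close. It gives the time, the measured TCP pose, the force and the opening at its end, in the units of the state.
- arm.get_state(): the state, without advancing time (a new reading comes with each control period).
- arm.grab_frame(name): name is "side" or "top"; returns the picture (480x640x3 uint8, red, green, blue); there is no depth.
- arm.camera_model(name): a dict with "camera_matrix" (3x3 intrinsics, pixels), "k1" (the pictures are not rectified: a ray, as slopes to the right and down, at radius r is drawn at 1 + k1 r^2 times it, then the intrinsics apply), "eye" and "attitude" of the camera in the world. Camera axes: x right, y down, z forward; pixel columns grow to the right and rows downward; lengths in m; the calibration is good to about 2 mm. A picture is of the moment at which its call begins. camera_model takes no time and is no camera call.
- arm.job_done(): hands the job in, once; it reports no verdict.
The state is a dict: "t": time; "q": joint angles; "qd": joint speeds; "joint_efforts": joint torques, N m; "eef_pos": TCP position; "ee_rot": TCP orientation; "force": force on the tool from outside, world axes, zero at the start; "moment": the same for the moment, N m; "width": finger opening in m.
Only numpy, scipy, OpenCV 4.12 (cv2) and the standard library are available. Lean on these libraries where they do the work, as an engineer would, in place of code of your own. Each camera call takes 0.05 s, during which the arm holds its last target.

## Task

Take the smallest of the three little globes off its drying post and seat it in the round cup of the dark wooden desk mount, while the mount still stands on the bench. Then lift the mount by its upright grip, carry it with the globe in it, and set it down flat inside the shallow oblong plywood tray; either way round will do.

Things in the scene. Friction and masses are not known exactly. Their poses are not given: they have to be found in the camera images.
- globe: Smallest of three pale blue globes with buff land patches (the others 62 and 78 mm): a ball 48 mm in diameter, 50 g, origin at its centre, its axes mean nothing. It rests loose on a light wooden drying post fixed to the bench (foot 64 mm wide, ring on top 36 mm wide, rim 30 mm high), its centre 50 mm above the bench. Post centres are at least 120 mm apart; which is where varies.
- mount: Loose dark wooden desk mount, 0.28 kg. Origin at the centre of its underside, z up, x along its length. Base 172 (x) by 60 (y) by 14 mm. In its middle an upright grip, 28 (x) by 16 (y) mm, top 84 mm above the underside: pinch it across y, 60 to 75 mm above the underside. Cup for the globe at x = +60 mm, low brass disc (38 mm wide, 10 mm high) at x = -60 mm.
- seat (a point): Where the globe's centre lies once seated in the mount's cup: x = 60, y = 0, z = 42.7 mm in the mount's frame; moves with the mount, axes as the mount's. The cup is a ring 48 mm outside, 38 mm inside, 14 mm tall, its rim 28 mm above the mount's underside.
- tray: Shallow open plywood tray, fixed to the bench. Origin at the centre of its underside, x along its length. 212 (x) by 108 (y) mm outside, 196 by 92 mm inside, wall tops 18 mm and inner floor 8 mm above the bench. The mount goes in lengthwise, either way round, with about 12 mm to spare at each end and 16 mm at each side.
Not all that is in view belongs to the job. Several things have the shape of the mount; the one meant has the colours described above.

How it is judged:
By the outcome, as a careful person would: the job done as asked, in the order asked, and still so for the second after the job is handed in, with the robot touching nothing.
It also fails if it takes over 64 s, if anything falls off the work surface, if the arm or the gripper's body presses on something with over 40 N, if the wrist force passes 120 N, or if a joint passes its speed limit or range.

## Working session

There is one attempt and no reset: what is moved stays moved. The work goes in short steps, Python scripts to look and compute and a tool call to move; the robot and the scene stay as the last step left them, time stands still between calls to the robot, and variables do not carry over. Pictures are saved under pics/ and viewed, and the job is handed in when it is done.

Besides the shell and the picture viewer there is one more tool, called after "Request:" as name(argument=value, ...) on one line, values as JSON. jog_arm: Moves the arm, as the interface text tells. Its arguments: {"type":"object","properties":{"motion":{"type":"array"},"gripper":{"type":"number"},"newtons":{"type":"number"}},"required":["motion"]}

```bash
mkdir -p pics
python3 - <<'E'
from station import arm
import cv2
for n in("side","top"):
    im=arm.grab_frame(n);cv2.imwrite(f"pics/{n}0.png",im[:,:,::-1]);print(n,arm.camera_model(n))
print(arm.get_state())
E
```

```text
side {'camera_matrix': array([[573.62688963,   0.        , 332.94447404],
       [  0.        , 573.62688963, 234.00741636],
       [  0.        ,   0.        ,   1.        ]]), 'k1': -0.1312969358893183, 'eye': array([ 0.07563918, -1.00649517,  1.17975508]), 'attitude': array([-2.41974831, -0.01356167, -0.35675368])}
top {'camera_matrix': array([[543.79811712,   0.        , 325.28599849],
       [  0.        , 543.79811712, 241.49692893],
       [  0.        ,   0.        ,   1.        ]]), 'k1': -0.07589360947539703, 'eye': array([ 0.26783086, -0.08033072,  1.42828109]), 'attitude': array([-3.0260958 , -0.00920144, -1.5515739 ])}
{'t': 0.1, 'q': array([-1.00591735e+00,  3.59348110e-01,  1.11526822e-02, -3.02942985e-04,
       -1.22410927e+00, -2.88087824e-01]), 'qd': array([ 0.00030086, -0.00216975,  0.00250118,  0.00157278, -0.00132379,
        0.00130893]), 'joint_efforts': array([-1.82744698e-03, -5.84162915e+01,  2.93751454e+01,  7.01561227e+00,
        1.01547613e-02, -9.47402873e-05]), 'eef_pos': array([ 0.18430699, -0.6489111 ,  0.23669709]), 'ee_rot': array([0.10149658, 1.5692613 , 1.94898091]), 'force': array([0.38176985, 0.91612845, 0.36799308]), 'moment': array([0.00036786, 0.0203646 , 0.06254367]), 'width': 0.08770554864645214}
```

View pics/side0.png

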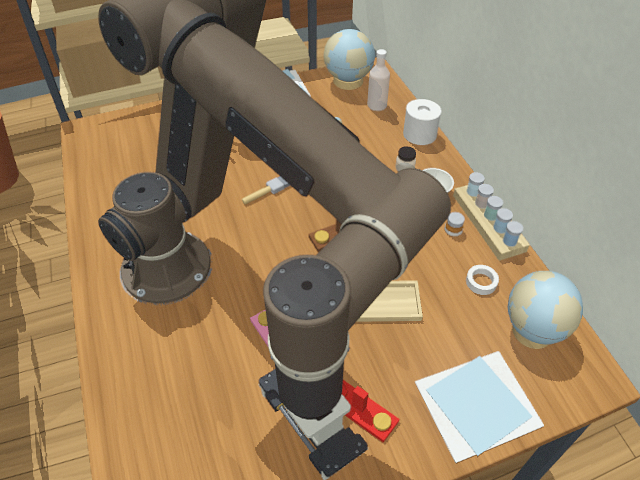

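View pics/top0.png

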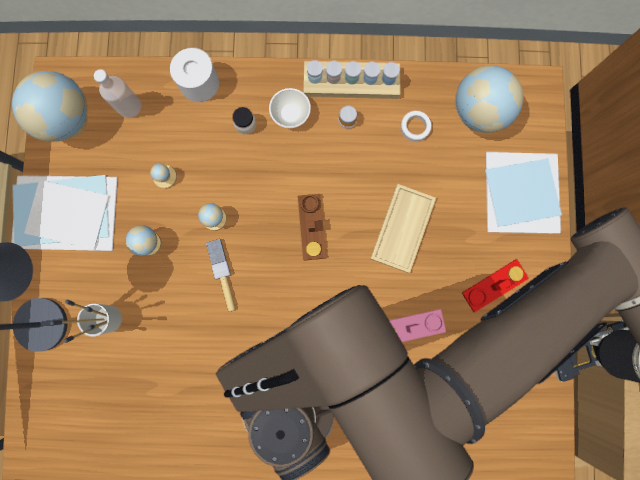

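The side view is mostly blocked by the arm. The top view shows three small globes at about (162,173), (211,215) and (143,240). The dark mount is at (312,227), with its cup at (312,204) and its brass disc at (314,249). The tray is at (404,228), and the red and pink mounts are decoys.

```bash
cat > h.py <<'E'
from station import arm
import cv2,numpy as np
from scipy.spatial.transform import Rotation as R
def cam(n):
    m=arm.camera_model(n);return m,R.from_euler('xyz',m['attitude']).as_matrix()
def cast(n,px,z):
    m,Rm=cam(n);K=m['camera_matrix']
    p=cv2.undistortPoints(np.array(px,float).reshape(-1,1,2),K,np.array([m['k1'],0,0,0.])).reshape(-1,2)
    d=np.c_[p,np.ones(len(p))]@Rm.T
    return m['eye']+d*((z-m['eye'][2])/d[:,2])[:,None]
def proj(n,P):
    m,Rm=cam(n);c=(np.array(P,float).reshape(-1,3)-m['eye'])@Rm
    return cv2.projectPoints(c.reshape(-1,1,3),np.zeros(3),np.zeros(3),m['camera_matrix'],np.array([m['k1'],0,0,0.]))[0].reshape(-1,2)
def pose():
    s=arm.get_state();Rt=R.from_euler('xyz',s['ee_rot']).as_matrix();return s,Rt
E
python3 - <<'E'
from h import *
im=cv2.imread('pics/top0.png')
def crop(x0,y0,x1,y1,s):return cv2.resize(im[y0:y1,x0:x1],None,fx=s,fy=s,interpolation=cv2.INTER_CUBIC)
cv2.imwrite('pics/c1.png',crop(110,145,250,265,5))
cv2.imwrite('pics/c2.png',crop(285,175,445,285,5))
hsv=cv2.cvtColor(im,cv2.COLOR_BGR2HSV)
for c in[(162,173),(211,215),(143,240),(312,204),(312,227),(404,228),(290,300),(330,215)]:print(c,hsv[c[1],c[0]])
E
```

```text
(162, 173) [ 24  51 200]
(211, 215) [ 25  33 221]
(143, 240) [101  47 218]
(312, 204) [ 12 152 141]
(312, 227) [ 12 147 142]
(404, 228) [ 24  62 231]
(290, 300) [ 16 151 191]
(330, 215) [ 15 146 184]
```

View pics/c1.png

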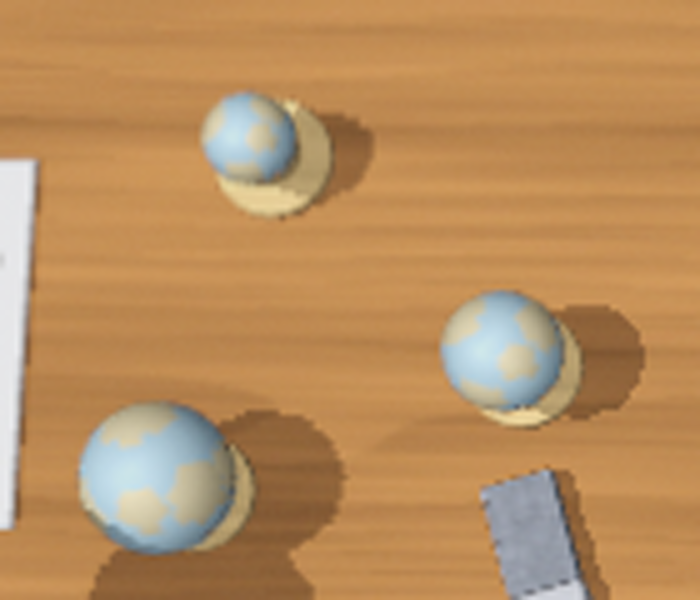

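View pics/c2.png

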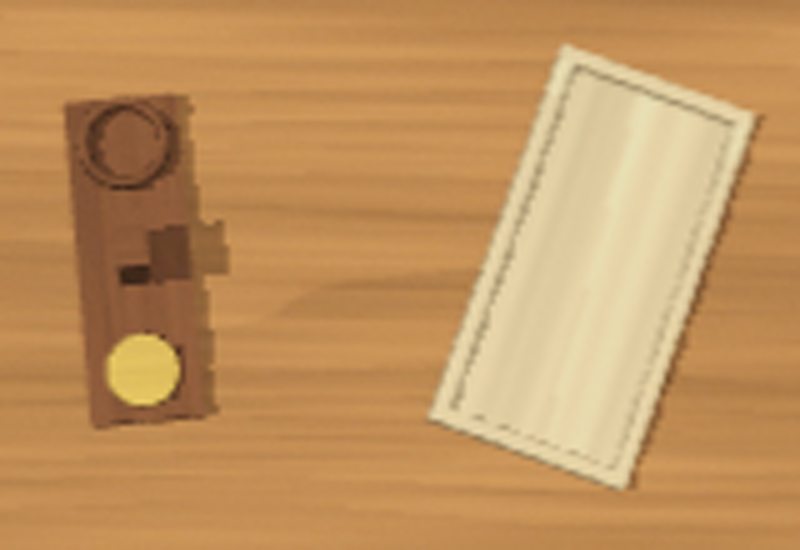

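Crop 1 confirms the smallest globe at about (160,172), 19 px wide as expected. Crop 2 shows the mount with its cup at the far end, and the tray tilted clockwise.

Run:
```python
from h import *
im=cv2.imread('pics/top0.png');hsv=cv2.cvtColor(im,cv2.COLOR_BGR2HSV).astype(int)
H,S,V=hsv[...,0],hsv[...,1],hsv[...,2]
def big(m,x0,y0,x1,y1):
    M=np.zeros(m.shape,np.uint8);M[y0:y1,x0:x1]=m[y0:y1,x0:x1]*255
    c=cv2.findContours(M,cv2.RETR_EXTERNAL,cv2.CHAIN_APPROX_NONE)[0];return max(c,key=cv2.contourArea)
# globe: circle fitted
g=big(((H>80)&(H<125)&(S>20)),145,155,180,192)
print('blue enc',cv2.minEnclosingCircle(g))
c=np.array([[160.0,172.3]])
print('globe z.05',cast('top',c,.05), 'from mask',cast('top',[cv2.minEnclosingCircle(g)[0]],.05))
for nm,(x0,y0,x1,y1) in dict(s=(150,160,178,192),m=(195,200,230,235),l=(122,222,165,260)).items():
    q=big(((H>80)&(H<125)&(S>20)),x0,y0,x1,y1);print(nm,cv2.minEnclosingCircle(q))
# brass
b=big((H>20)&(H<32)&(S>120)&(V>150),295,235,330,265);print('brass',cv2.minAreaRect(b))
bc=cast('top',[cv2.minAreaRect(b)[0]],.024)[0]
cc=cast('top',[[285+128/5,175+146/5]],.028)[0]
print('brass',bc,'cup',cc,'dist',np.linalg.norm(bc[:2]-cc[:2]),'mid',(bc+cc)/2,'yaw',np.arctan2(*(cc-bc)[1::-1]))
cor=np.array([(65,103),(188,94),(213,410),(95,428)])/5+[285,175]
C=cast('top',cor,.014);print('mount corners',C,C.mean(0),np.linalg.norm(np.roll(C,-1,0)-C,axis=1))
t=big((H>18)&(H<30)&(S<110)&(V>190),360,175,450,285)
r=cv2.minAreaRect(t);print(r);C=cast('top',cv2.boxPoints(r),.018);print('tray',C,C.mean(0),np.linalg.norm(np.roll(C,-1,0)-C,axis=1))
print('nadir',proj('top',[[.268,-.08,0]]))
```

```text
blue enc ((159.625, 172.375), 8.77684497833252)
globe z.05 [[0.60062131 0.34398329 0.05      ]] from mask [[0.60040625 0.34495954 0.05      ]]
s ((159.625, 172.375), 8.77684497833252)
m ((210.15505981445312, 215.08860778808594), 11.528834342956543)
l ((140.98712158203125, 240.23605346679688), 15.153117179870605)
brass ((313.5, 248.5), (13.0, 13.0), 90.0)
brass [ 0.41205536 -0.05988452  0.024     ] cup [ 0.52784269 -0.0498273   0.028     ] dist 0.11622328981143004 mid [ 0.46994902 -0.05485591  0.026     ] yaw 0.08664195717967561
mount corners [[ 0.55285333 -0.01568208  0.014     ]
 [ 0.55904952 -0.08063774  0.014     ]
 [ 0.39152951 -0.0970096   0.014     ]
 [ 0.38087503 -0.03566256  0.014     ]] [ 0.47107685 -0.05724799  0.014     ] [0.06525052 0.16831812 0.06226538 0.17313507]
((403.26336669921875, 227.8759002685547), (41.848419189453125, 79.31494903564453), 19.767168045043945)
tray [[ 0.3904516  -0.20788419  0.018     ]
 [ 0.59044085 -0.27735133  0.018     ]
 [ 0.55466389 -0.38228085  0.018     ]
 [ 0.35548712 -0.31098927  0.018     ]] [ 0.47276086 -0.29462641  0.018     ] [0.21171062 0.11086116 0.21155112 0.10887227]
nadir [[320.1284408  304.45229651]]
```

```bash
cat >> h.py <<'E'
def go(P,jaw=None,asym=None):
    """print shift in tool axes from measured pose to world P, and twist so jaw axis (world angle, mod pi) """
    s,Rt=pose();d=Rt.T@(np.array(P)-s['eef_pos']);a=np.arctan2(Rt[1,2],Rt[0,2])
    print('t',round(s['t'],2),'pos',s['eef_pos'].round(4),'F',s['force'].round(1),'w',round(s['width'],4),'q',s['q'].round(2),'x',Rt[:,0].round(3))
    print('shift mm',(d*1000).round(1),'jaw now deg',round(np.degrees(a),2))
    if jaw is not None:
        k=(a-jaw+np.pi/2)%np.pi-np.pi/2   # tool x down: +twist lowers world angle
        print('twist deg',round(np.degrees(k),2))
E
python3 - <<'E'
from h import *
print(cast('top',[[210.2,215.1]],.058),cast('top',[[141,240]],.067))
s,Rt=pose();print(Rt.round(3))
m=np.array([.6005,.3445])
go([.55,-.20,.237],0)
go([.6005,.3445,.237],np.radians(130))
E
```

```text
[[0.48894969 0.20547035 0.058     ]] [[0.42031545 0.37744094 0.067     ]]
[[-0.001 -0.962 -0.273]
 [ 0.001 -0.273  0.962]
 [-1.     0.     0.002]]
t 0.1 pos [ 0.1843 -0.6489  0.2367] F [0.4 0.9 0.4] w 0.0877 q [-1.01  0.36  0.01 -0.   -1.22 -0.29] x [-0.001  0.001 -1.   ]
shift mm [ 1.000e-01 -4.744e+02  3.319e+02] jaw now deg 105.85
twist deg -74.15
t 0.1 pos [ 0.1843 -0.6489  0.2367] F [0.4 0.9 0.4] w 0.0877 q [-1.01  0.36  0.01 -0.   -1.22 -0.29] x [-0.001  0.001 -1.   ]
shift mm [   0.9 -671.7  841.9] jaw now deg 105.85
twist deg -24.15
```

Request:
jog_arm(motion=[{"dy": -0.474,"dz": 0.332,"twist": 5},{"dy": -0.474,"dz": 0.332,"twist": 11},{"dy": -0.474,"dz": 0.332,"twist": 11},{"dy": -0.474,"dz": 0.332,"twist": 11},{"dy": -0.474,"dz": 0.332,"twist": 11},{"dy": -0.474,"dz": 0.332,"twist": 11},{"dy": -0.474,"dz": 0.332,"twist": 11},{"dy": -0.474,"dz": 0.332,"twist": 11},{"dy": -0.474,"dz": 0.332,"twist": 11},{"dy": -0.474,"dz": 0.332,"twist": 11},{"dy": -0.474,"dz": 0.332,"twist": 11},{"dy": -0.474,"dz": 0.332,"twist": 11},{"dy": -0.474,"dz": 0.332,"twist": 11},{"dy": -0.474,"dz": 0.332,"twist": 11},{"dy": -0.474,"dz": 0.332,"twist": 11},{"dy": -0.474,"dz": 0.332,"twist": 11},{"dy": -0.474,"dz": 0.332,"twist": 11},{"dy": -0.474,"dz": 0.332,"twist": 11}])

```text
invalid input
```

```bash
python3 -c "
from h import *
go([.6005,.3445,.15],np.radians(95))"
```

```text
t 0.1 pos [ 0.1843 -0.6489  0.2367] F [0.4 0.9 0.4] w 0.0877 q [-1.01  0.36  0.01 -0.   -1.22 -0.29] x [-0.001  0.001 -1.   ]
shift mm [  87.9 -671.7  841.8] jaw now deg 105.85
twist deg 10.85
```

Request:
jog_arm(motion=[{"dx": 0,"dy": -0.474,"dz": 0.332,"twist": 11},{"dx": 0,"dy": -0.474,"dz": 0.332,"twist": 11},{"dx": 0,"dy": -0.474,"dz": 0.332,"twist": 11},{"dx": 0,"dy": -0.474,"dz": 0.332,"twist": 11},{"dx": 0,"dy": -0.474,"dz": 0.332,"twist": 11},{"dx": 0,"dy": -0.474,"dz": 0.332,"twist": 11},{"dx": 0,"dy": -0.474,"dz": 0.332,"twist": 11},{"dx": 0,"dy": -0.474,"dz": 0.332,"twist": 11},{"dx": 0,"dy": -0.474,"dz": 0.332,"twist": 11},{"dx": 0,"dy": -0.474,"dz": 0.332,"twist": 11},{"dx": 0,"dy": -0.474,"dz": 0.332,"twist": 11},{"dx": 0,"dy": -0.474,"dz": 0.332,"twist": 11},{"dx": 0,"dy": -0.474,"dz": 0.332,"twist": 11},{"dx": 0,"dy": -0.474,"dz": 0.332,"twist": 11},{"dx": 0,"dy": -0.474,"dz": 0.332,"twist": 11},{"dx": 0,"dy": -0.474,"dz": 0.332,"twist": 11}])

```text
t: 1.43
eef_pos: [0.5505, -0.1985, 0.2368]
ee_rot: [1.319, 1.569, 2.977]
force: [-0.1, -0.7, -0.3]
width: 0.0878
```

```bash
python3 -c "
from h import *
go([.6005,.3445,.15],np.radians(95))"
```

```text
t 1.43 pos [ 0.5505 -0.1985  0.2368] F [-0.1 -0.7 -0.3] w 0.0878 q [-0.01  0.21 -0.19 -0.   -1.17 -1.47] x [-0.001  0.    -1.   ]
shift mm [ 86.8 -97.6 536.5] jaw now deg 95.04
twist deg 0.04
```

Request:
jog_arm(motion=[{"dx": 0.04,"dy": -0.098,"dz": 0.5365,"twist": 0},{"dx": 0.04,"dy": -0.098,"dz": 0.5365,"twist": 0},{"dx": 0.04,"dy": -0.098,"dz": 0.5365,"twist": 0},{"dx": 0.04,"dy": -0.098,"dz": 0.5365,"twist": 0},{"dx": 0.04,"dy": -0.098,"dz": 0.5365,"twist": 0},{"dx": 0.04,"dy": -0.098,"dz": 0.5365,"twist": 0},{"dx": 0.04,"dy": -0.098,"dz": 0.5365,"twist": 0},{"dx": 0.04,"dy": -0.098,"dz": 0.5365,"twist": 0},{"dx": 0.04,"dy": -0.098,"dz": 0.5365,"twist": 0},{"dx": 0.04,"dy": -0.098,"dz": 0.5365,"twist": 0},{"dx": 0.04,"dy": -0.098,"dz": 0.5365,"twist": 0},{"dx": 0.04,"dy": -0.098,"dz": 0.5365,"twist": 0},{"dx": 0.04,"dy": -0.098,"dz": 0.5365,"twist": 0},{"dx": 0.086,"dy": -0.098,"dz": 0.5365,"twist": 0},{"dx": 0.086,"dy": -0.098,"dz": 0.5365,"twist": 0},{"dx": 0.086,"dy": -0.098,"dz": 0.5365,"twist": 0},{"dx": 0.086,"dy": -0.098,"dz": 0.5365,"twist": 0}])

```text
t: 2.85
eef_pos: [0.6023, 0.341, 0.1521]
ee_rot: [2.896, 1.57, -1.733]
force: [-0.1, -0.7, 1.3]
width: 0.0876
```

Run:
```python
from h import *
go([.6005,.3445,.048],np.radians(95))
im=arm.grab_frame('side')[:,:,::-1];cv2.imwrite('pics/side1.png',im)
print(proj('side',[[.6005,.3445,.05],[.47,-.055,.0],[.473,-.295,.018]]))
```

```text
t 2.85 pos [0.6023 0.341  0.1521] F [-0.1 -0.7  1.3] w 0.0876 q [ 0.8   0.44 -0.06  0.   -1.07 -2.28] x [-0.    -0.001 -1.   ]
shift mm [104.1   1.5   3.7] jaw now deg 94.81
twist deg -0.19
[[334.42320913 126.13936266]
 [340.72223403 236.65270872]
 [376.95149324 300.82099811]]
```

View pics/side1.png

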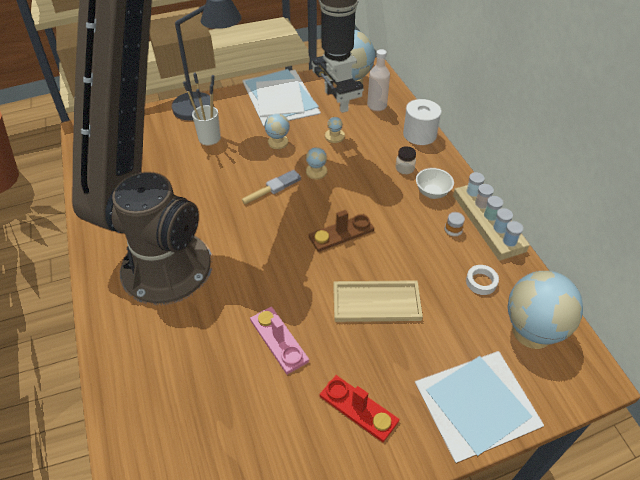

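The side view shows the smallest globe at (335,125), the mount at (341,232) and the tray at (377,301), all close to the predicted pixels. I'll refine from this view.

Run:
```python
from h import *
im=cv2.imread('pics/side1.png');hsv=cv2.cvtColor(im,cv2.COLOR_BGR2HSV).astype(int);H,S,V=hsv[...,0],hsv[...,1],hsv[...,2]
def big(m,x0,y0,x1,y1):
    M=np.zeros(m.shape,np.uint8);M[y0:y1,x0:x1]=m[y0:y1,x0:x1]*255
    c=cv2.findContours(M,cv2.RETR_EXTERNAL,cv2.CHAIN_APPROX_NONE)[0];return max(c,key=cv2.contourArea)
g=big((H>80)&(H<125)&(S>15),322,112,350,138);c=cv2.minEnclosingCircle(g);print(c,cast('side',[c[0]],.05))
t=big((H>18)&(H<32)&(S<110)&(V>150),320,270,430,330);ap=cv2.approxPolyDP(t,4,True).reshape(-1,2);print(ap,cast('side',ap,.018).round(3))
b=big((H>20)&(H<32)&(S>120)&(V>130),310,225,332,250);c=cv2.minAreaRect(b);print(c,cast('side',[c[0]],.023).round(4))
cv2.imwrite('pics/c3.png',cv2.resize(im[195:260,300:390],None,fx=8,fy=8,interpolation=cv2.INTER_CUBIC))
cv2.imwrite('pics/c4.png',cv2.resize(im[60:145,290:380],None,fx=7,fy=7,interpolation=cv2.INTER_CUBIC))
```

```text
((334.5, 124.11538696289062), 7.046230792999268) [[0.60436878 0.35412884 0.05      ]]
[[334 282]
 [334 317]
 [422 316]
 [416 281]] [[ 0.394 -0.205  0.018]
 [ 0.357 -0.303  0.018]
 [ 0.558 -0.374  0.018]
 [ 0.59  -0.273  0.018]]
((321.5, 235.5), (13.0, 11.0), 0.0) [[ 0.4153 -0.0523  0.023 ]]
```

View pics/c3.png

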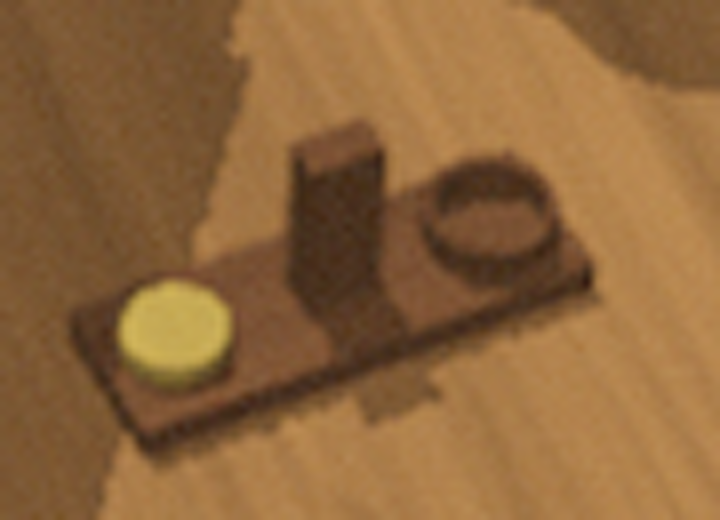

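View pics/c4.png

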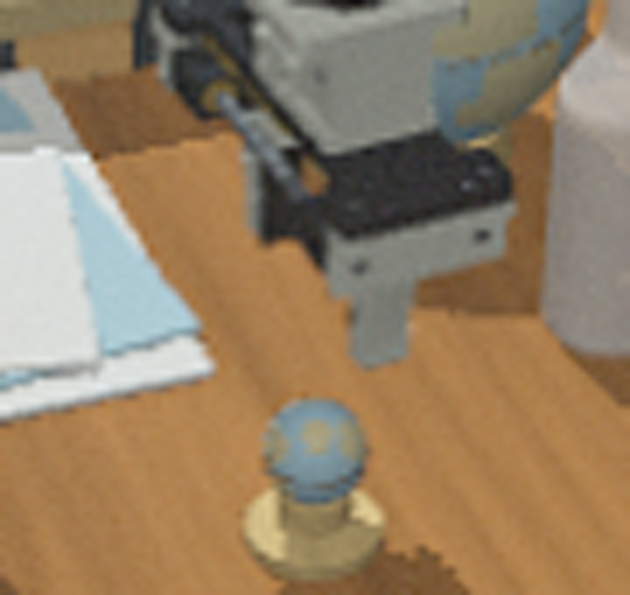

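```bash
python3 -c "
from h import *
go([.602,.348,.048],np.radians(95))"
```

```text
t 2.9 pos [0.6029 0.3413 0.1533] F [ 1.3  0.3 -0.4] w 0.0874 q [ 0.8   0.44 -0.06  0.   -1.07 -2.28] x [ 0.002  0.    -1.   ]
shift mm [105.3   0.5   6.7] jaw now deg 94.8
twist deg -0.2
```

Request:
jog_arm(motion=[{"dx": 0.03,"dy": 0,"dz": 0.0065,"twist": 0},{"dx": 0.06,"dy": 0,"dz": 0.0065,"twist": 0},{"dx": 0.085,"dy": 0,"dz": 0.0065,"twist": 0},{"dx": 0.1,"dy": 0,"dz": 0.0065,"twist": 0},{"dx": 0.104,"dy": 0,"dz": 0.0065,"twist": 0},{"dx": 0.104,"dy": 0,"dz": 0.0065,"twist": 0},{"dx": 0.104,"dy": 0,"dz": 0.0065,"twist": 0}])

```text
t: 3.48
eef_pos: [0.6027, 0.3491, 0.0499]
ee_rot: [-1.046, 1.568, 0.609]
force: [0.7, 0.1, 0.7]
width: 0.0878
```

Run:
```python
from h import *
for n in('side','top'):
    im=arm.grab_frame(n)[:,:,::-1];cv2.imwrite(f'pics/{n}2.png',im)
    c=im[60:145,290:380] if n=='side' else im[130:220,110:210]
    cv2.imwrite(f'pics/{n}2c.png',cv2.resize(c,None,fx=6,fy=6,interpolation=cv2.INTER_CUBIC))
go([.602,.348,.048],np.radians(95))
```

```text
t 3.58 pos [0.6026 0.3495 0.0501] F [0.3 0.3 0.7] w 0.0873 q [ 0.8   0.54 -0.15  0.   -0.87 -2.29] x [ 0.003  0.002 -1.   ]
shift mm [ 2.1  0.7 -1.4] jaw now deg 94.85
twist deg -0.15
```

View pics/side2c.png

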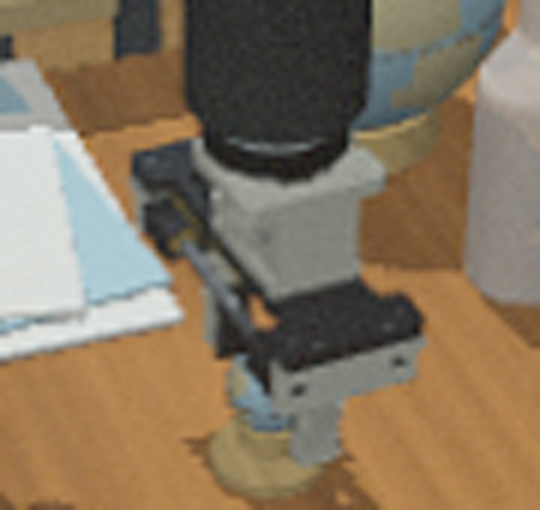

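View pics/top2c.png

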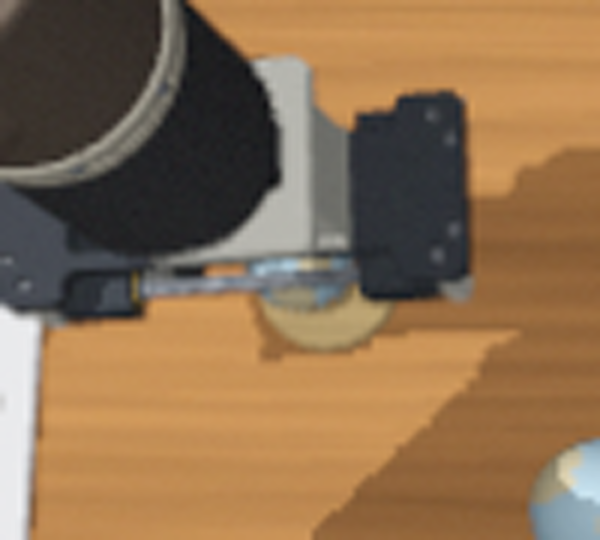

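Run:
```python
from h import *
s,Rt=pose();p=s['eef_pos'];z=Rt[:,2];tip=p+Rt[:,0]*.011
for n,o,f in(('side',(290,60),6),('top',(110,130),6)):
    for d in(.044,.05,.06):
        for sg in (-1,1): print(n,d*sg,((proj(n,[tip+sg*d*z])[0]-o)*f).round(0), end=' ')
    print('ball',((proj(n,[[.602,.348,.05]])[0]-o)*f).round(0),((proj(n,[[.602,.348,.0]])[0]-o)*f).round(0))
```

```text
side -0.044 [303. 455.] side 0.044 [232. 360.] side -0.05 [308. 461.] side 0.05 [227. 354.] side -0.06 [316. 473.] side 0.06 [219. 344.] ball [267. 392.] [265. 466.]
top -0.044 [395. 248.] top 0.044 [196. 262.] top -0.05 [408. 248.] top 0.05 [182. 263.] top -0.06 [431. 246.] top 0.06 [160. 264.] ball [291. 251.] [324. 277.]
```

Request:
jog_arm(motion=[{"dx": 0.002,"dy": 0,"dz": 0,"twist": 0},{"dx": 0.002,"dy": 0,"dz": 0,"twist": 0},{"dx": 0.002,"dy": 0,"dz": 0,"twist": 0},{"dx": 0.002,"dy": 0,"dz": 0,"twist": 0},{"dx": 0.002,"dy": 0,"dz": 0,"twist": 0},{"dx": 0.002,"dy": 0,"dz": 0,"twist": 0},{"dx": 0.002,"dy": 0,"dz": 0,"twist": 0},{"dx": 0.002,"dy": 0,"dz": 0,"twist": 0}], gripper=0.04, newtons=8)

```text
t: 4.25
eef_pos: [0.6013, 0.3487, 0.0456]
ee_rot: [2.721, 1.57, -1.907]
force: [-0.1, -1.1, 0.7]
width: 0.047
```

Run:
```python
from h import *
go([.602,.348,.048],np.radians(95))
```

```text
t 4.25 pos [0.6013 0.3487 0.0456] F [-0.1 -1.1  0.7] w 0.047 q [ 0.81  0.55 -0.15  0.   -0.87 -2.29] x [-0. -0. -1.]
shift mm [-2.4 -0.6 -0.8] jaw now deg 94.86
twist deg -0.14
```

Request:
jog_arm(motion=[{"dx": -0.002,"dy": 0,"dz": 0,"twist": 0},{"dx": -0.006,"dy": 0,"dz": 0,"twist": 0},{"dx": -0.012,"dy": 0,"dz": 0,"twist": 0},{"dx": -0.025,"dy": 0,"dz": 0,"twist": 0},{"dx": -0.04,"dy": 0,"dz": 0,"twist": 0},{"dx": -0.06,"dy": 0,"dz": 0,"twist": 0},{"dx": -0.08,"dy": 0,"dz": 0,"twist": 0},{"dx": -0.1,"dy": 0,"dz": 0,"twist": 0},{"dx": -0.11,"dy": 0,"dz": 0,"twist": 0},{"dx": -0.11,"dy": 0,"dz": 0,"twist": 0}], newtons=12)

```text
t: 5.08
eef_pos: [0.6027, 0.35, 0.1597]
ee_rot: [-0.969, 1.565, 0.687]
force: [1.0, -0.8, -0.1]
width: 0.0474
```

Run:
```python
from h import *
for n in('side',):
    im=arm.grab_frame(n)[:,:,::-1];cv2.imwrite(f'pics/{n}3.png',im)
    c=im[40:145,280:380]
    cv2.imwrite(f'pics/{n}3c.png',cv2.resize(c,None,fx=6,fy=5.7,interpolation=cv2.INTER_CUBIC))
go([.53,-.05,.15],np.radians(95))
```

```text
t 5.13 pos [0.6018 0.3495 0.1575] F [-0.2 -0.4 -1.5] w 0.0476 q [ 0.81  0.44 -0.04 -0.   -1.08 -2.29] x [ 0.002  0.002 -1.   ]
shift mm [   6.4  105.4 -392. ] jaw now deg 94.86
twist deg -0.14
```

View pics/side3c.png

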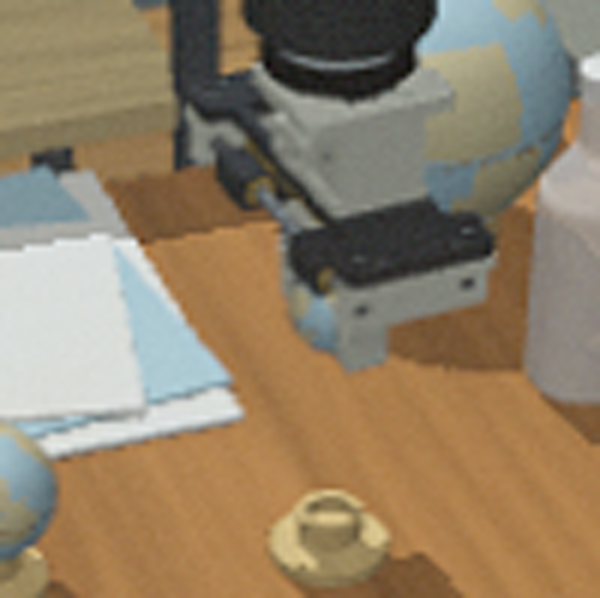

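Request:
jog_arm(motion=[{"dx": 0,"dy": 0.002,"dz": -0.008,"twist": 0},{"dx": 0,"dy": 0.006,"dz": -0.024,"twist": 0},{"dx": 0,"dy": 0.012,"dz": -0.048,"twist": 0},{"dx": 0,"dy": 0.02,"dz": -0.076,"twist": 0},{"dx": 0,"dy": 0.028,"dz": -0.106,"twist": 0},{"dx": 0,"dy": 0.036,"dz": -0.136,"twist": 0},{"dx": 0,"dy": 0.044,"dz": -0.166,"twist": 0},{"dx": 0,"dy": 0.052,"dz": -0.196,"twist": 0},{"dx": 0,"dy": 0.06,"dz": -0.226,"twist": 0},{"dx": 0,"dy": 0.068,"dz": -0.256,"twist": 0},{"dx": 0,"dy": 0.076,"dz": -0.286,"twist": 0},{"dx": 0,"dy": 0.084,"dz": -0.314,"twist": 0},{"dx": 0,"dy": 0.092,"dz": -0.342,"twist": 0},{"dx": 0,"dy": 0.098,"dz": -0.366,"twist": 0},{"dx": 0,"dy": 0.103,"dz": -0.383,"twist": 0},{"dx": 0.006,"dy": 0.105,"dz": -0.39,"twist": 0},{"dx": 0.006,"dy": 0.105,"dz": -0.39,"twist": 0},{"dx": 0.006,"dy": 0.105,"dz": -0.39,"twist": 0}])

```text
t: 6.63
eef_pos: [0.5289, -0.0489, 0.1484]
ee_rot: [1.65, 1.569, -2.978]
force: [-0.5, 0.1, -0.9]
width: 0.0474
```

Run:
```python
from h import *
for n in('side','top'):
    im=arm.grab_frame(n)[:,:,::-1];cv2.imwrite(f'pics/{n}4.png',im)
    c=im[165:265,290:410] if n=='side' else im[160:270,250:370]
    cv2.imwrite(f'pics/{n}4c.png',cv2.resize(c,None,fx=6,fy=6,interpolation=cv2.INTER_CUBIC))
go([.53,-.05,.15],np.radians(95))
s,Rt=pose();print(proj('side',[s['eef_pos']+[0,0,.0045]]),proj('top',[s['eef_pos']+[0,0,.0045]]))
```

```text
t 6.73 pos [ 0.5297 -0.048   0.1491] F [-0.3  0.5 -1.5] w 0.0472 q [ 0.28  0.2  -0.42 -0.   -0.94 -1.76] x [-0.001 -0.    -1.   ]
shift mm [-0.9 -0.1 -2. ] jaw now deg 94.88
twist deg -0.12
[[362.89576963 189.42165769]] [[308.9282115  193.77063035]]
```

View pics/side4c.png

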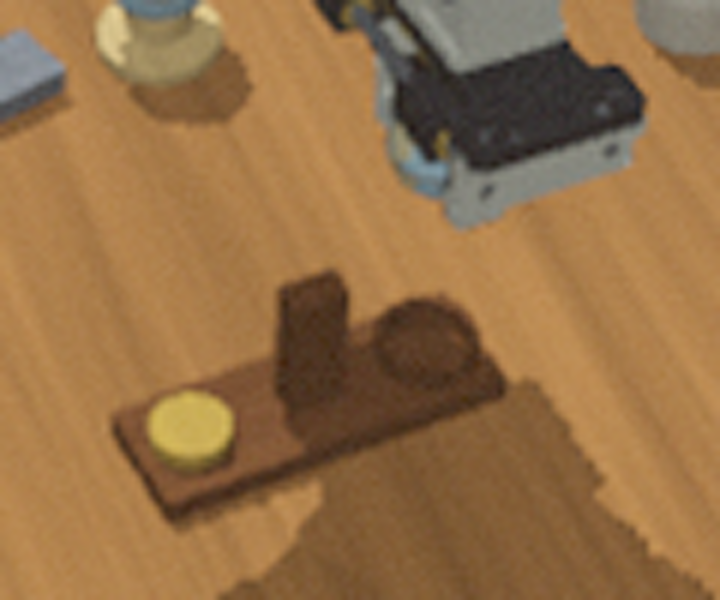

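View pics/top4c.png

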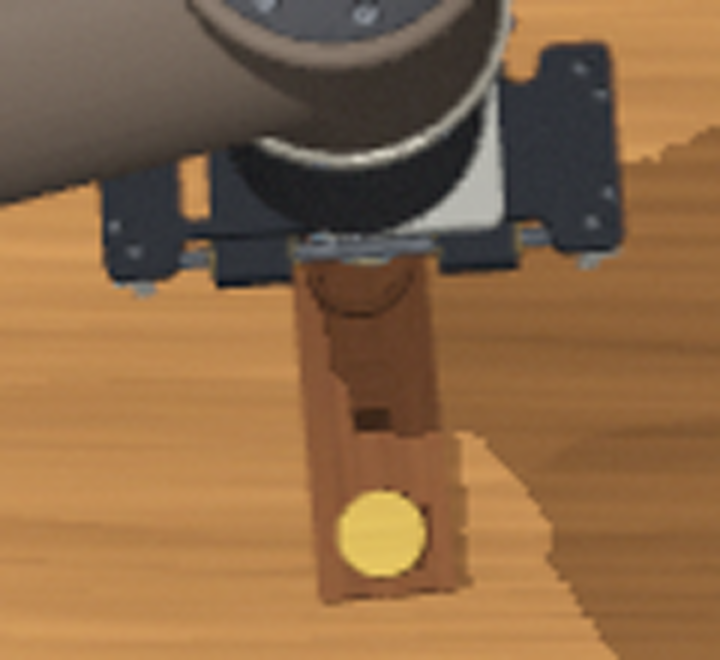

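Run:
```python
from h import *
print(cast('side',[[361.3,221],[359.8,222.2]],.028))
br=cast('side',[[290+190/6,165+425/6],[290+190/6-1.5,165+425/6+1.2]],.024);print(br)
print('top cup, brass',cast('top',[[310.7,204.1]],.028),cast('top',[[250+382/6,160+533/6]],.024))
# grip top 
g=cast('side',[[300+338/8,195+148/8],[300+338/8-1.5,195+148/8+1.2]],.084);print('grip',g)
```

```text
[[ 0.53390615 -0.04359056  0.028     ]
 [ 0.52835484 -0.04632972  0.028     ]]
[[ 0.41500521 -0.05438849  0.024     ]
 [ 0.40979923 -0.05704327  0.024     ]]
top cup, brass [[ 0.52811344 -0.05008258  0.028     ]] [[ 0.41119467 -0.0603358   0.024     ]]
grip [[ 0.47459613 -0.04866559  0.084     ]
 [ 0.46933087 -0.0513827   0.084     ]]
```

Request:
jog_arm(motion=[{"dx": 0.02,"dy": 0,"dz": 0,"twist": 0},{"dx": 0.045,"dy": 0,"dz": 0,"twist": 0},{"dx": 0.07,"dy": 0,"dz": 0,"twist": 0},{"dx": 0.085,"dy": 0,"dz": 0,"twist": 0},{"dx": 0.093,"dy": 0,"dz": 0,"twist": 0},{"dx": 0.097,"dy": 0,"dz": 0,"twist": 0},{"dx": 0.097,"dy": 0,"dz": 0,"twist": 0},{"dx": 0.097,"dy": 0,"dz": 0,"twist": 0}])

```text
t: 7.4
eef_pos: [0.5304, -0.0481, 0.0532]
ee_rot: [-1.636, 1.57, 0.02]
force: [-0.3, 0.0, 0.8]
width: 0.0473
```

Run:
```python
from h import *
for n in('side','top'):
    im=arm.grab_frame(n)[:,:,::-1];cv2.imwrite(f'pics/{n}5.png',im)
    c=im[165:265,290:410] if n=='side' else im[160:270,250:370]
    cv2.imwrite(f'pics/{n}5c.png',cv2.resize(c,None,fx=6,fy=6 if n=='side' else 5.4,interpolation=cv2.INTER_CUBIC))
go([.529,-.048,.04],np.radians(95))
```

```text
t 7.5 pos [ 0.5306 -0.0482  0.0536] F [-0.1  0.3  0.2] w 0.0469 q [ 0.28  0.32 -0.53  0.   -0.72 -1.76] x [ 0.002  0.    -1.   ]
shift mm [13.6  1.6  0.4] jaw now deg 94.88
twist deg -0.12
```

View pics/side5c.png

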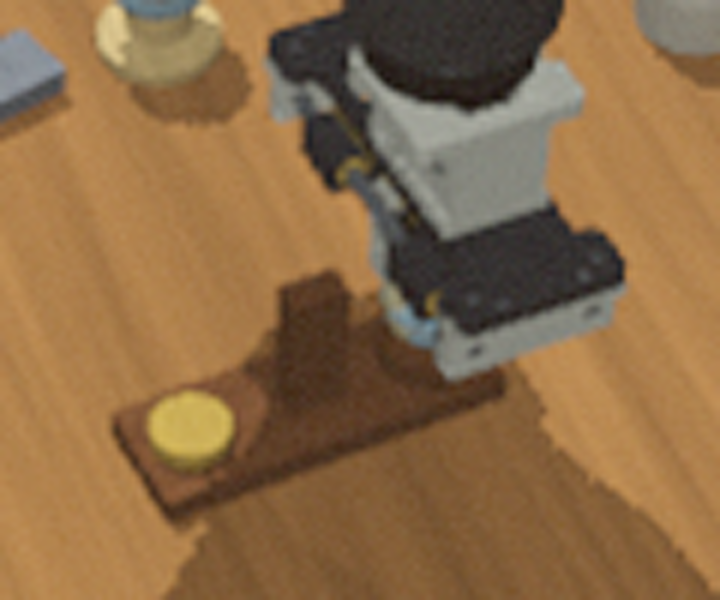

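View pics/top5c.png

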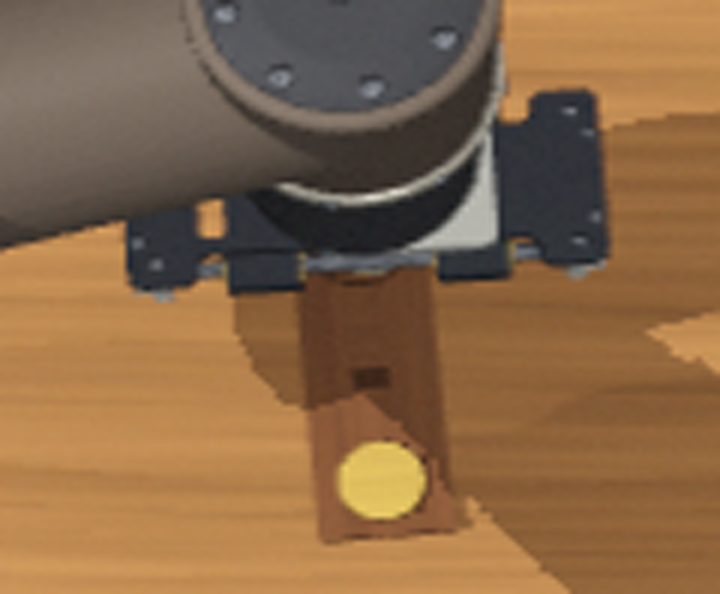

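Run:
```python
from h import *
im=cv2.imread('pics/side5.png')
cv2.imwrite('pics/c6.png',cv2.resize(im[195:240,335:385],None,fx=14,fy=13,interpolation=cv2.INTER_CUBIC))
im=cv2.imread('pics/side1.png')
cv2.imwrite('pics/c7.png',cv2.resize(im[195:240,335:385],None,fx=14,fy=13,interpolation=cv2.INTER_CUBIC))
for P in([.5305,-.048,.058],[.5285,-.048,.028],[.5305,-.048,.0427],[.5285,-.048,.0427]):print(proj('side',[P]))
```

```text
[[361.31389826 214.88790756]]
[[360.08083685 222.61183875]]
[[361.02915887 218.76113576]]
[[360.34612822 218.94360831]]
```

View pics/c6.png

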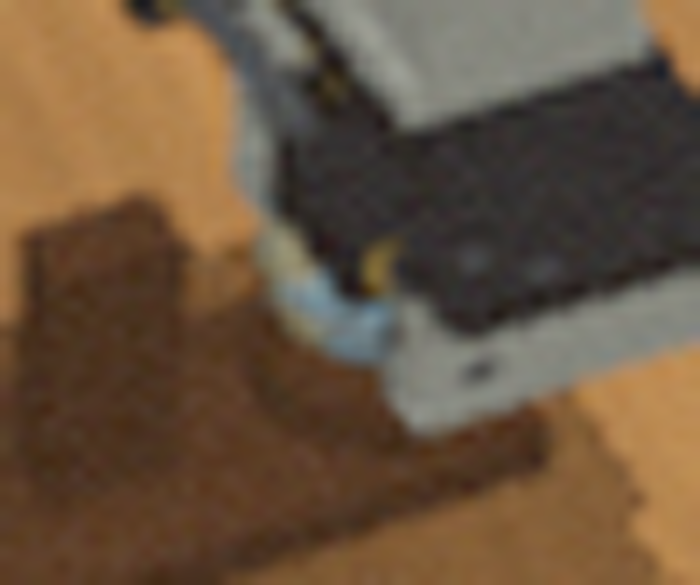

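View pics/c7.png

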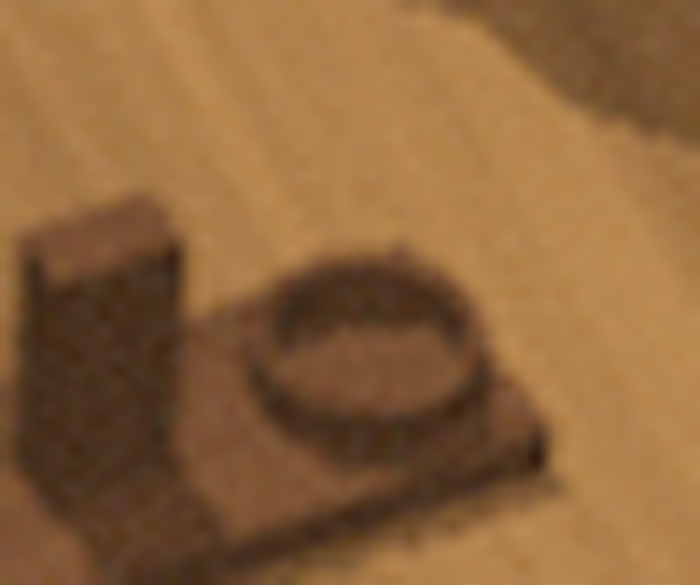

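Request:
jog_arm(motion=[{"dx": 0.004,"dy": 0.001,"dz": 0,"twist": 0},{"dx": 0.008,"dy": 0.001,"dz": 0,"twist": 0},{"dx": 0.011,"dy": 0.001,"dz": 0,"twist": 0},{"dx": 0.0135,"dy": 0.001,"dz": 0,"twist": 0},{"dx": 0.0135,"dy": 0.001,"dz": 0,"twist": 0},{"dx": 0.0135,"dy": 0.001,"dz": 0,"twist": 0}])

```text
t: 8.0
eef_pos: [0.5306, -0.048, 0.0401]
ee_rot: [-1.445, 1.567, 0.211]
force: [-0.3, 2.8, 8.0]
width: 0.0472
```

Run:
```python
from h import *
go([.529,-.048,.04],np.radians(95))
print(pose()[0]['moment'])
```

```text
t 8.0 pos [ 0.5306 -0.048   0.0401] F [-0.3  2.8  8. ] w 0.0472 q [ 0.28  0.34 -0.54  0.   -0.68 -1.76] x [ 0.004  0.001 -1.   ]
shift mm [0.1 1.6 0.1] jaw now deg 94.9
twist deg -0.1
[ 1.26827481 -0.15728292 -0.02776335]
```

Request:
jog_arm(motion=[{"dx": -0.001,"dy": 0.0005,"dz": 0.0015,"twist": 0},{"dx": -0.001,"dy": 0.0005,"dz": 0.0015,"twist": 0},{"dx": -0.001,"dy": 0.0005,"dz": 0.0015,"twist": 0}])

```text
t: 8.25
eef_pos: [0.5288, -0.0468, 0.0403]
ee_rot: [-1.361, 1.569, 0.295]
force: [2.2, 2.2, 2.3]
width: 0.0472
```

Request:
jog_arm(motion=[{"dx": 0,"dy": 0,"dz": 0,"twist": 0},{"dx": 0,"dy": 0,"dz": 0,"twist": 0},{"dx": 0,"dy": 0,"dz": 0,"twist": 0},{"dx": 0,"dy": 0,"dz": 0,"twist": 0},{"dx": 0,"dy": 0,"dz": 0,"twist": 0},{"dx": 0,"dy": 0,"dz": 0,"twist": 0}], gripper=0.075)

```text
t: 8.75
eef_pos: [0.5279, -0.0473, 0.0399]
ee_rot: [1.755, 1.57, -2.873]
force: [-0.2, 0.4, 0.1]
width: 0.0743
```

Run:
```python
from h import *
for n in('side',):
    im=arm.grab_frame(n)[:,:,::-1];cv2.imwrite(f'pics/{n}6.png',im)
    cv2.imwrite('pics/c8.png',cv2.resize(im[185:250,320:390],None,fx=10,fy=9,interpolation=cv2.INTER_CUBIC))
go([.529,-.048,.04],np.radians(95))
```

```text
t 8.8 pos [ 0.5279 -0.0473  0.0399] F [ 0.3 -0.4  1. ] w 0.0749 q [ 0.28  0.34 -0.55 -0.   -0.69 -1.77] x [-0. -0. -1.]
shift mm [-0.1 -1.  -0.8] jaw now deg 94.85
twist deg -0.15
```

View pics/c8.png

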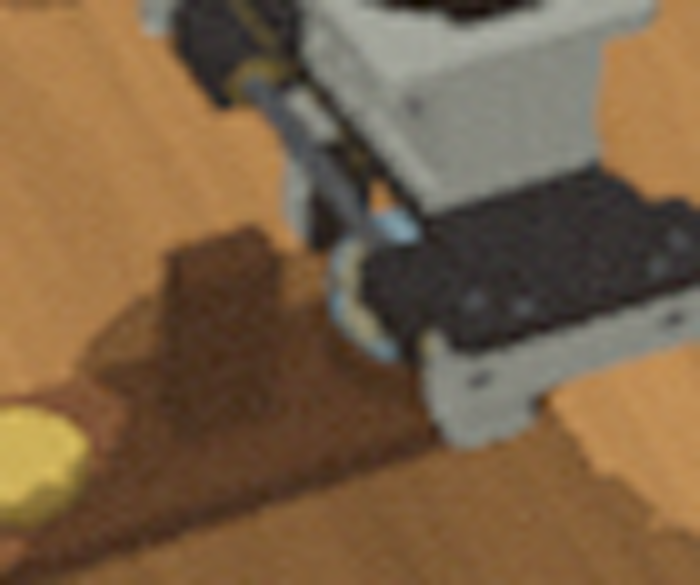

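Request:
jog_arm(motion=[{"dx": -0.005,"dy": 0,"dz": 0,"twist": 0},{"dx": -0.02,"dy": 0,"dz": 0,"twist": 0},{"dx": -0.05,"dy": 0,"dz": 0,"twist": 0},{"dx": -0.085,"dy": 0,"dz": 0,"twist": 0},{"dx": -0.12,"dy": 0,"dz": 0,"twist": 0},{"dx": -0.12,"dy": 0,"dz": 0,"twist": 0},{"dx": -0.12,"dy": 0,"dz": 0,"twist": 0}])

```text
t: 9.38
eef_pos: [0.5295, -0.0469, 0.163]
ee_rot: [-1.414, 1.565, 0.242]
force: [-0.4, -0.1, -1.1]
width: 0.0751
```

Run:
```python
from h import *
for n in('side','top'):
    im=arm.grab_frame(n)[:,:,::-1];cv2.imwrite(f'pics/{n}7.png',im)
    c=im[175:265,290:410] if n=='side' else im[160:270,250:370]
    cv2.imwrite(f'pics/{n}7c.png',cv2.resize(c,None,fx=6,fy=6 if n=='side' else 5.4,interpolation=cv2.INTER_CUBIC))
go([.4695,-.0535,.14],np.radians(95))
```

```text
t 9.48 pos [ 0.5277 -0.0472  0.1601] F [ 0.2 -1.  -0.8] w 0.0749 q [ 0.28  0.19 -0.42 -0.   -0.97 -1.77] x [-0.  0. -1.]
shift mm [20.1 58.5 -1.4] jaw now deg 94.85
twist deg -0.15
```

View pics/side7c.png

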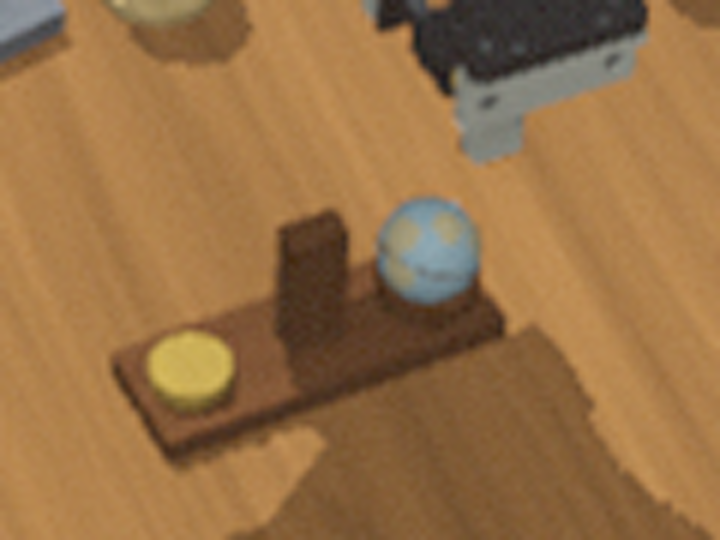

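View pics/top7c.png

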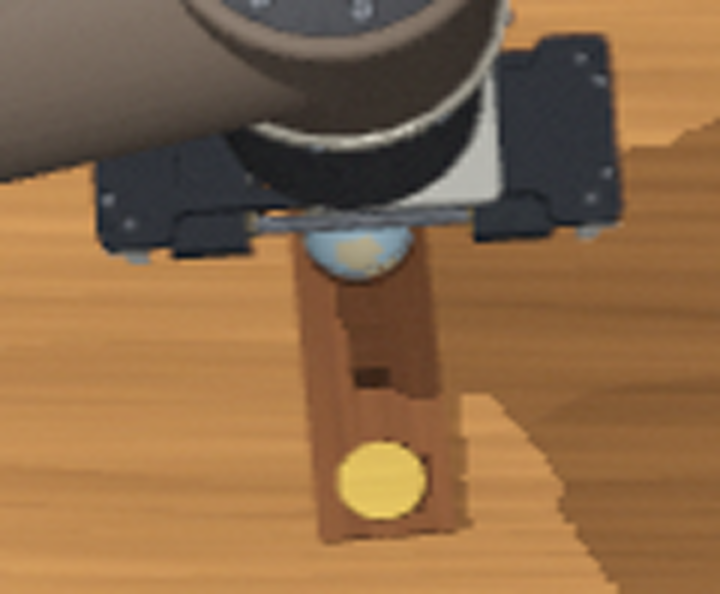

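Request:
jog_arm(motion=[{"dx": 0,"dy": 0.02,"dz": 0,"twist": 0},{"dx": 0,"dy": 0.045,"dz": 0,"twist": 0},{"dx": 0,"dy": 0.0585,"dz": 0,"twist": 0},{"dx": 0.0,"dy": 0.0585,"dz": 0,"twist": 0},{"dx": 0.02,"dy": 0.0585,"dz": 0,"twist": 0},{"dx": 0.045,"dy": 0.0585,"dz": 0,"twist": 0},{"dx": 0.07,"dy": 0.0585,"dz": 0,"twist": 0},{"dx": 0.085,"dy": 0.0585,"dz": 0,"twist": 0},{"dx": 0.095,"dy": 0.0585,"dz": 0,"twist": 0},{"dx": 0.099,"dy": 0.0585,"dz": 0,"twist": 0},{"dx": 0.099,"dy": 0.0585,"dz": 0,"twist": 0},{"dx": 0.099,"dy": 0.0585,"dz": 0,"twist": 0}])

```text
t: 10.48
eef_pos: [0.4699, -0.0522, 0.0609]
ee_rot: [1.937, 1.57, -2.69]
force: [-0.4, -0.1, 0.7]
width: 0.075
```

Run:
```python
from h import *
for n in('side','top'):
    im=arm.grab_frame(n)[:,:,::-1];cv2.imwrite(f'pics/{n}8.png',im)
    c=im[175:265,290:410] if n=='side' else im[160:270,250:370]
    cv2.imwrite(f'pics/{n}8c.png',cv2.resize(c,None,fx=6,fy=6 if n=='side' else 5.4,interpolation=cv2.INTER_CUBIC))
go([.4695,-.0525,.062],np.radians(95))
```

```text
t 10.58 pos [ 0.4704 -0.052   0.0616] F [-0.2  0.3  0.6] w 0.0749 q [ 0.31  0.23 -0.65  0.   -0.69 -1.79] x [ 0.001  0.    -1.   ]
shift mm [-0.4  0.9 -0.4] jaw now deg 94.87
twist deg -0.13
```

View pics/side8c.png

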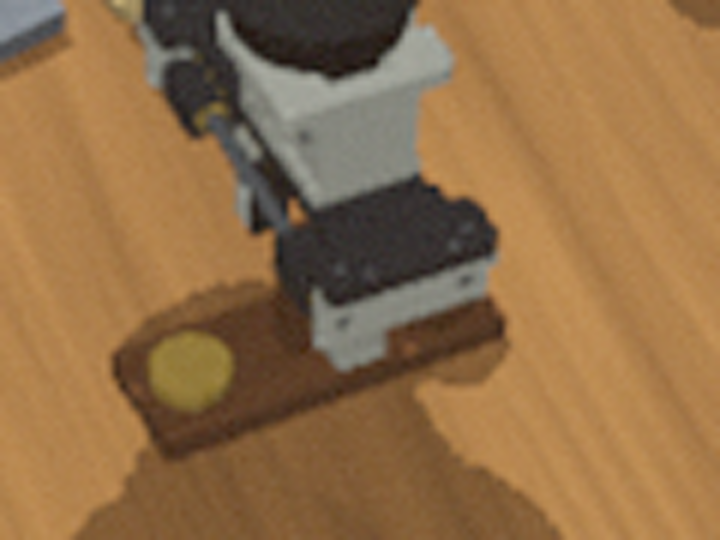

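View pics/top8c.png

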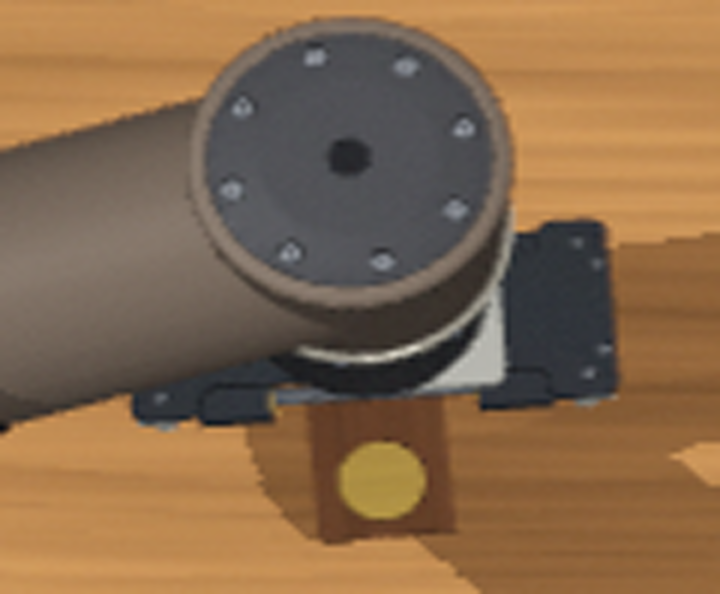

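Everything is in place around the grip, so I'll close gently first and then firm up.

Request:
jog_arm(motion=[{"dx": 0,"dy": 0,"dz": 0,"twist": 0},{"dx": 0,"dy": 0,"dz": 0,"twist": 0},{"dx": 0,"dy": 0,"dz": 0,"twist": 0},{"dx": 0,"dy": 0,"dz": 0,"twist": 0},{"dx": 0,"dy": 0,"dz": 0,"twist": 0},{"dx": 0,"dy": 0,"dz": 0,"twist": 0},{"dx": 0,"dy": 0,"dz": 0,"twist": 0},{"dx": 0,"dy": 0,"dz": 0,"twist": 0},{"dx": 0,"dy": 0,"dz": 0,"twist": 0},{"dx": 0,"dy": 0,"dz": 0,"twist": 0}], gripper=0.005, newtons=8)

```text
t: 11.42
eef_pos: [0.4699, -0.052, 0.0611]
ee_rot: [-0.819, 1.57, 0.837]
force: [0.7, 0.4, -1.3]
width: 0.0161
```

Request:
jog_arm(motion=[{"dx": 0,"dy": 0,"dz": 0,"twist": 0},{"dx": 0,"dy": 0,"dz": 0,"twist": 0},{"dx": 0,"dy": 0,"dz": 0,"twist": 0},{"dx": 0,"dy": 0,"dz": 0,"twist": 0}], newtons=45)

```text
t: 11.75
eef_pos: [0.4697, -0.0521, 0.0609]
ee_rot: [1.525, 1.57, -3.102]
force: [1.4, 1.0, -2.2]
width: 0.0156
```

Request:
jog_arm(motion=[{"dx": -0.002,"dy": 0,"dz": 0,"twist": 0},{"dx": -0.005,"dy": 0,"dz": 0,"twist": 0},{"dx": -0.01,"dy": 0,"dz": 0,"twist": 0},{"dx": -0.018,"dy": 0,"dz": 0,"twist": 0},{"dx": -0.028,"dy": 0,"dz": 0,"twist": 0},{"dx": -0.04,"dy": 0,"dz": 0,"twist": 0},{"dx": -0.05,"dy": 0,"dz": 0,"twist": 0},{"dx": -0.057,"dy": 0,"dz": 0,"twist": 0},{"dx": -0.06,"dy": 0,"dz": 0,"twist": 0},{"dx": -0.06,"dy": 0,"dz": 0,"twist": 0}])

```text
t: 12.58
eef_pos: [0.4702, -0.052, 0.122]
ee_rot: [-1.34, 1.569, 0.316]
force: [-0.0, -0.0, -3.2]
width: 0.0162
```

Run:
```python
from h import *
for n in('side','top'):
    im=arm.grab_frame(n)[:,:,::-1];cv2.imwrite(f'pics/{n}9.png',im)
    c=im[155:255,290:410] if n=='side' else im[160:270,250:370]
    cv2.imwrite(f'pics/{n}9c.png',cv2.resize(c,None,fx=6,fy=6 if n=='side' else 5.4,interpolation=cv2.INTER_CUBIC))
go([.473,-.293,.12],np.radians(90-19.4))
```

```text
t 12.68 pos [ 0.4696 -0.0522  0.1209] F [-0.4 -0.  -4.1] w 0.0157 q [ 0.31  0.14 -0.58 -0.   -0.85 -1.79] x [-0.  0. -1.]
shift mm [   0.9   16.9 -240.3] jaw now deg 94.85
twist deg 24.25
```

View pics/side9c.png

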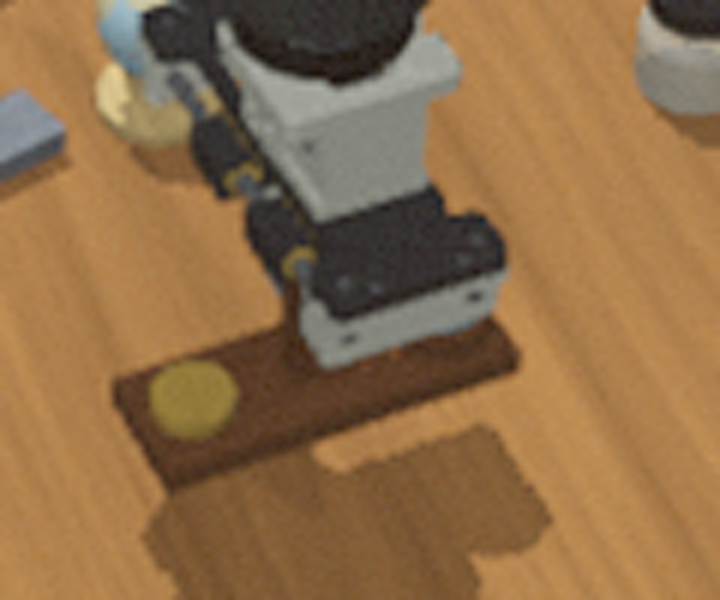

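View pics/top9c.png

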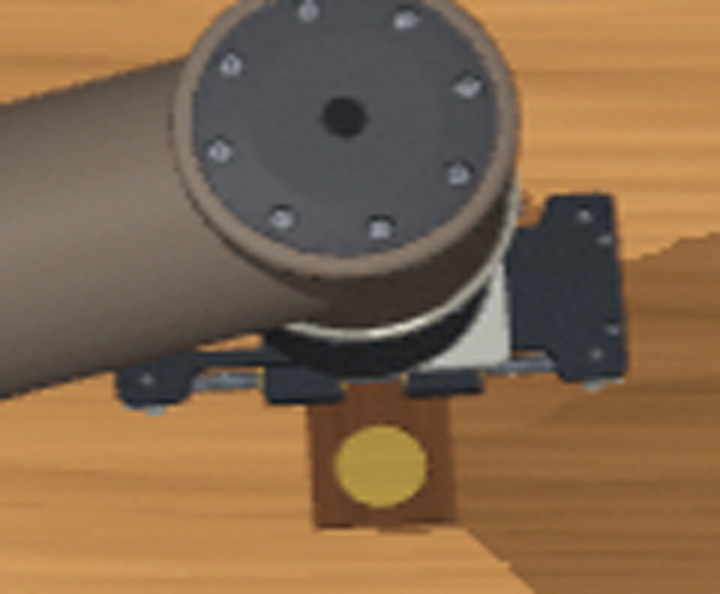

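Run:
```python
from h import *
s,Rt=pose()
b=cast('top',[[313.3,246.3]],.084)[0];print(b)
a=np.radians(4.85);print(s['eef_pos'][:2]-.06*np.array([np.cos(a),np.sin(a)]))
print('pink',cast('top',[[418,326],[395,330],[445,320]],.014))
go([.472,-.2925,.12],np.radians(90-19.4))
```

```text
[ 0.41137907 -0.06014191  0.084     ]
[ 0.40977363 -0.05722656]
pink [[ 0.21702324 -0.33416354  0.014     ]
 [ 0.2058592  -0.27451765  0.014     ]
 [ 0.23347338 -0.40460858  0.014     ]]
t 12.68 pos [ 0.4696 -0.0522  0.1209] F [-0.4 -0.  -4.1] w 0.0157 q [ 0.31  0.14 -0.58 -0.   -0.85 -1.79] x [-0.  0. -1.]
shift mm [   0.9   17.9 -239.7] jaw now deg 94.85
twist deg 24.25
```

Request:
jog_arm(motion=[{"dx": 0,"dy": 0.001,"dz": -0.006,"twist": 0.5},{"dx": 0,"dy": 0.002,"dz": -0.018,"twist": 2},{"dx": 0,"dy": 0.003,"dz": -0.034,"twist": 4},{"dx": 0,"dy": 0.004,"dz": -0.052,"twist": 6},{"dx": 0,"dy": 0.006,"dz": -0.072,"twist": 8},{"dx": 0,"dy": 0.007,"dz": -0.092,"twist": 10},{"dx": 0,"dy": 0.009,"dz": -0.112,"twist": 12},{"dx": 0,"dy": 0.01,"dz": -0.132,"twist": 14},{"dx": 0,"dy": 0.012,"dz": -0.152,"twist": 16},{"dx": 0,"dy": 0.013,"dz": -0.172,"twist": 18},{"dx": 0,"dy": 0.014,"dz": -0.192,"twist": 20},{"dx": 0,"dy": 0.016,"dz": -0.21,"twist": 22},{"dx": 0,"dy": 0.017,"dz": -0.224,"twist": 23},{"dx": 0,"dy": 0.018,"dz": -0.234,"twist": 24},{"dx": 0,"dy": 0.018,"dz": -0.239,"twist": 24.2},{"dx": 0,"dy": 0.018,"dz": -0.239,"twist": 24.2},{"dx": 0,"dy": 0.018,"dz": -0.239,"twist": 24.2},{"dx": 0,"dy": 0.018,"dz": -0.239,"twist": 24.2}])

```text
t: 14.18
eef_pos: [0.472, -0.2912, 0.1209]
ee_rot: [1.233, 1.57, 2.467]
force: [0.4, -0.6, -2.5]
width: 0.0159
```

Run:
```python
from h import *
for n in('side','top'):
    im=arm.grab_frame(n)[:,:,::-1];cv2.imwrite(f'pics/{n}10.png',im)
    c=im[215:345,300:450] if n=='side' else im[160:290,340:480]
    cv2.imwrite(f'pics/{n}10c.png',cv2.resize(c,None,fx=5,fy=4.6,interpolation=cv2.INTER_CUBIC))
go([.4715,-.292,.07],np.radians(90-19.4))
```

```text
t 14.28 pos [ 0.4722 -0.2911  0.1211] F [-0.4  0.9 -3.1] w 0.0158 q [-0.2   0.27 -0.41 -0.   -0.89 -1.71] x [ 0.  0. -1.]
shift mm [51.1  0.4 -1.1] jaw now deg 70.72
twist deg 0.12
```

View pics/side10c.png

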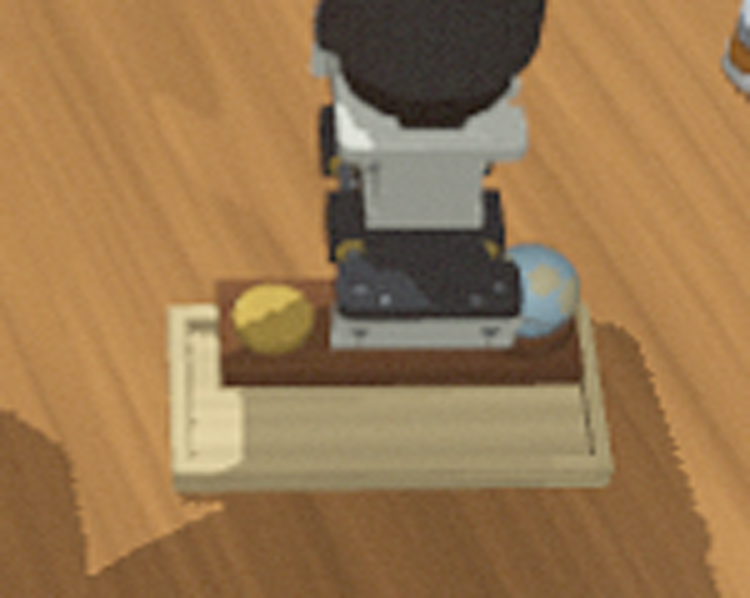

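View pics/top10c.png

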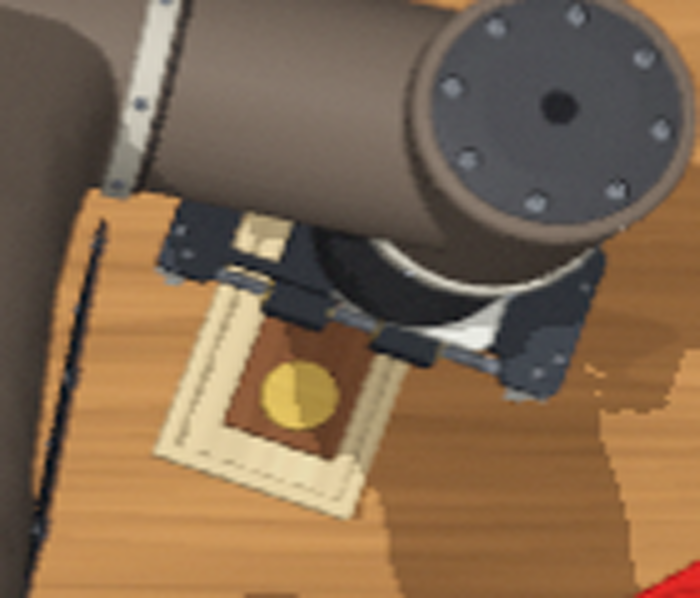

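Request:
jog_arm(motion=[{"dx": 0.005,"dy": 0,"dz": -0.001,"twist": 0},{"dx": 0.013,"dy": 0,"dz": -0.001,"twist": 0},{"dx": 0.021,"dy": 0,"dz": -0.001,"twist": 0},{"dx": 0.029,"dy": 0,"dz": -0.001,"twist": 0},{"dx": 0.036,"dy": 0,"dz": -0.001,"twist": 0},{"dx": 0.039,"dy": 0,"dz": -0.001,"twist": 0},{"dx": 0.039,"dy": 0,"dz": -0.001,"twist": 0},{"dx": 0.039,"dy": 0,"dz": -0.001,"twist": 0}])

```text
t: 14.95
eef_pos: [0.4717, -0.2928, 0.0818]
ee_rot: [1.87, 1.57, 3.104]
force: [-0.2, -0.6, -2.6]
width: 0.0157
```

Run:
```python
from h import *
for n in('side','top'):
    im=arm.grab_frame(n)[:,:,::-1];cv2.imwrite(f'pics/{n}11.png',im)
    c=im[215:345,300:450] if n=='side' else im[160:290,340:480]
    cv2.imwrite(f'pics/{n}11c.png',cv2.resize(c,None,fx=5,fy=4.6,interpolation=cv2.INTER_CUBIC))
go([.4715,-.292,.07],np.radians(90-19.4))
```

```text
t 15.05 pos [ 0.4721 -0.2929  0.0824] F [ 1.   0.1 -2.2] w 0.016 q [-0.2   0.32 -0.45  0.   -0.8  -1.71] x [ 0. -0. -1.]
shift mm [12.4  0.9  0.6] jaw now deg 70.67
twist deg 0.07
```

View pics/side11c.png

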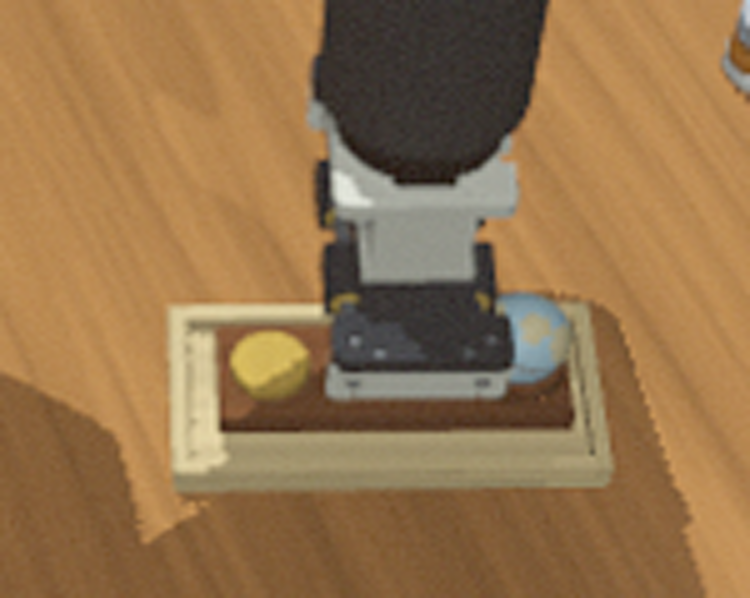

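View pics/top11c.png

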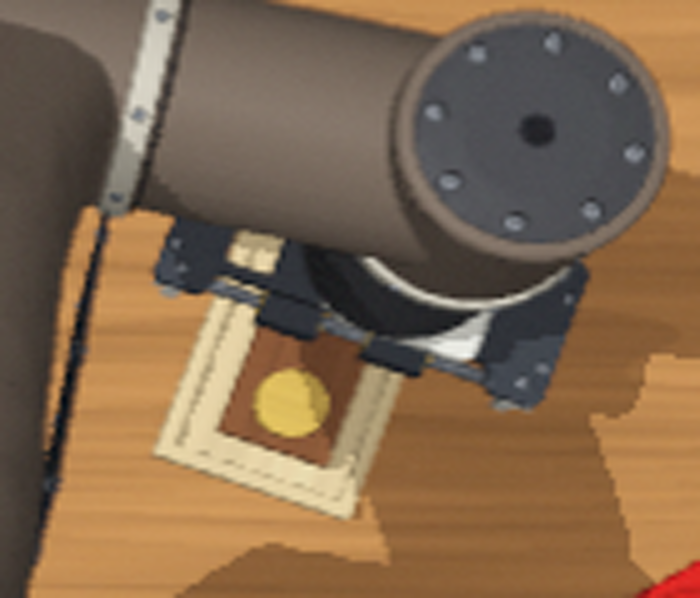

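Request:
jog_arm(motion=[{"dx": 0.003,"dy": 0,"dz": 0,"twist": 0},{"dx": 0.006,"dy": 0,"dz": 0,"twist": 0},{"dx": 0.009,"dy": 0,"dz": 0,"twist": 0},{"dx": 0.011,"dy": 0,"dz": 0,"twist": 0},{"dx": 0.0125,"dy": 0,"dz": 0,"twist": 0},{"dx": 0.0125,"dy": 0,"dz": 0,"twist": 0},{"dx": 0.0125,"dy": 0,"dz": 0,"twist": 0}])

```text
t: 15.63
eef_pos: [0.4718, -0.2927, 0.0695]
ee_rot: [1.723, 1.571, 2.957]
force: [0.4, -0.2, -3.6]
width: 0.0159
```

Still carrying its weight; I'll lower in small steps until it touches.

Request:
jog_arm(motion=[{"dx": 0.0007,"dy": 0,"dz": 0,"twist": 0},{"dx": 0.0014,"dy": 0,"dz": 0,"twist": 0},{"dx": 0.0014,"dy": 0,"dz": 0,"twist": 0}])

```text
t: 15.88
eef_pos: [0.4722, -0.2929, 0.0688]
ee_rot: [-1.867, 1.57, -0.633]
force: [-0.9, 0.4, 2.0]
width: 0.016
```

Request:
jog_arm(motion=[{"dx": 0,"dy": 0,"dz": 0,"twist": 0},{"dx": 0,"dy": 0,"dz": 0,"twist": 0},{"dx": 0,"dy": 0,"dz": 0,"twist": 0},{"dx": 0,"dy": 0,"dz": 0,"twist": 0},{"dx": 0,"dy": 0,"dz": 0,"twist": 0},{"dx": 0,"dy": 0,"dz": 0,"twist": 0}], gripper=0.06, newtons=5)

```text
t: 16.38
eef_pos: [0.4718, -0.2928, 0.0681]
ee_rot: [-1.507, 1.571, -0.274]
force: [0.4, -0.8, -0.4]
width: 0.05
```

Request:
jog_arm(motion=[{"dx": -0.005,"dy": 0,"dz": 0,"twist": 0},{"dx": -0.02,"dy": 0,"dz": 0,"twist": 0},{"dx": -0.05,"dy": 0,"dz": 0,"twist": 0},{"dx": -0.085,"dy": 0,"dz": 0,"twist": 0},{"dx": -0.12,"dy": 0,"dz": 0,"twist": 0},{"dx": -0.15,"dy": 0,"dz": 0.03,"twist": 0},{"dx": -0.15,"dy": 0,"dz": 0.07,"twist": 0},{"dx": -0.15,"dy": 0,"dz": 0.11,"twist": 0},{"dx": -0.15,"dy": 0,"dz": 0.15,"twist": 0},{"dx": -0.15,"dy": 0,"dz": 0.19,"twist": 0},{"dx": -0.15,"dy": 0,"dz": 0.23,"twist": 0},{"dx": -0.15,"dy": 0,"dz": 0.26,"twist": 0},{"dx": -0.15,"dy": 0,"dz": 0.27,"twist": 0},{"dx": -0.15,"dy": 0,"dz": 0.27,"twist": 0},{"dx": -0.15,"dy": 0,"dz": 0.27,"twist": 0}])

```text
t: 17.63
eef_pos: [0.5611, -0.0376, 0.2182]
ee_rot: [2.319, 1.57, -2.729]
force: [-0.1, -0.7, 0.1]
width: 0.0596
```

Run:
```python
from h import *
for n in('side','top'):
    im=arm.grab_frame(n)[:,:,::-1];cv2.imwrite(f'pics/{n}12.png',im)
    c=im[215:345,300:450] if n=='side' else im[160:290,340:480]
    cv2.imwrite(f'pics/{n}12c.png',cv2.resize(c,None,fx=5,fy=4.6,interpolation=cv2.INTER_CUBIC))
go([.4715,-.292,.07],np.radians(90-19.4))
```

```text
t 17.73 pos [ 0.5608 -0.0387  0.2183] F [ 0.2  0.3 -0.2] w 0.0599 q [ 0.28  0.19 -0.27  0.   -1.11 -2.19] x [-0. -0. -1.]
shift mm [ 1.483e+02  2.000e-01 -2.686e+02] jaw now deg 70.63
twist deg 0.03
```

View pics/side12c.png

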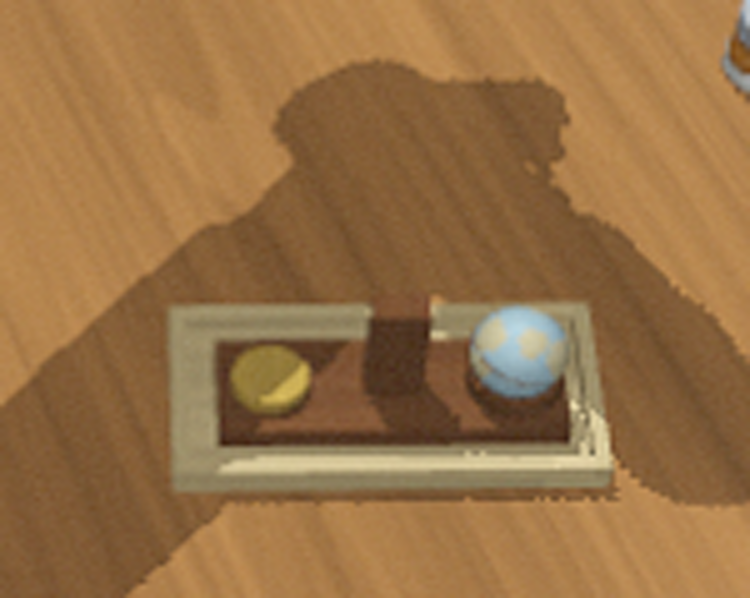

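View pics/top12c.png

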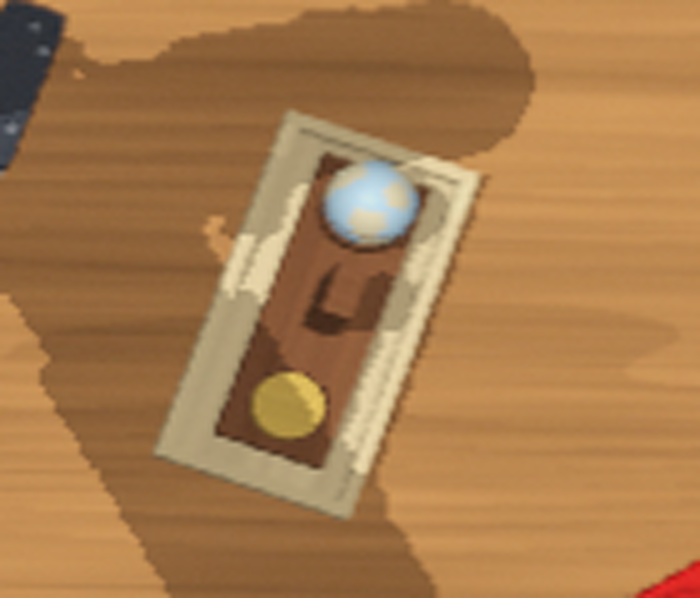

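```bash
python3 -c "
from station import arm
print(arm.job_done())"
```

```text
the job is handed in; nothing more can be done
None
```

I seated the 48 mm globe in the dark mount's cup on the bench. I then lifted the mount by its grip with the globe in it, set it down in the plywood tray and handed the job in at about 17.7 s.

**Last checks:** Both final pictures show the mount lying flat in the tray with clear margins all round and the globe in its cup. The arm was well clear at z ≈ 0.22 m, with the force reading near zero. The highest force I read was 8 N, when the globe touched the cup rim; I shifted about 1.5 mm and eased up before releasing.

**Checks that disagreed:**
- **Camera positions:** the two views differed by 5–10 mm in y. I corrected this using the gripped globe and mount, whose positions the arm gave.
- **Globe width:** the fingers read about 47 mm on the 48 mm globe. It held firmly all the same.

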